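# Press a casting flask into the sprung ring over its heat-proof plate

## Task

First slide the flat plate along the bench, without lifting it, under the sprung ring until it butts against the stop of the stand. Then put the flanged casting flask upright into the ring, foot down, press it down against the springs until its foot bears on the plate's white tile, and finish while still holding it pressed down there. Leave the plain flask, the jar, the pliers and the tool block where they are.

Things in the scene. Friction and masses are not known exactly. Their poses are not given: they have to be found in the camera images.
- stand: Dark steel stand fixed to the bench; place and yaw vary. Origin on the bench below the ring's centre. A slot 80 mm wide along its y, between strips 8 mm high, 104 mm over all; flared mouth at -y from y -52 to -79 mm (122 mm over all); stop bar 14 mm high at +y, inner face at y +40 mm. Four posts 8 mm thick, 74 mm tall, at x +-46, y +-30 mm carry springs and ring.
- ring_seat (a point): Centre of the upper face of the brass ring (bore 58 mm, outside 84 mm, 10 mm thick, with four lugs on the posts). The upper face is 72 mm above the bench when the ring is up. The ring stays level and moves only up and down.
- ring (a joint): How far the ring is pressed down, m: 0 up, 0.022 at most. The springs hold it up with about 6 N before it moves and 0.7 N more per mm (16 to 17 N at 15 mm; the flask's weight is part of that, so push 11 to 13 N more); it rises when let go. The flask's foot meets the tile at about 0.015.
- plate: Loose flat steel plate, 0.3 to 0.65 kg, on the bench on the -y side of the stand. 70 mm wide (its x), 170 mm long (its y, -130 to +40 mm), 8 mm thick; a white tile covers it from y -39 to +39 mm (top 12 mm above the bench). The +y end goes into the slot first. Origin on its underside below the tile's centre: home against the stop it coincides with the stand's origin, axes alike.
- plate_handle (a point): Centre of the top of the plate's upright wooden handle: a block 18 mm (plate x) by 30 mm (plate y), standing at plate y -110 mm, its top 52 mm above the bench and 44 mm above the steel. Axes as the plate's.
- flask: Loose steel casting flask with white plaster core, upright on the bench, 0.36 to 0.54 kg: cylinder 52 mm across, 100 mm tall, flange 72 mm across from 45 to 50 mm above the foot, foot edge chamfered 3 mm. The part below the flange goes through the ring; the flange rests on the ring's upper face, the foot then 15 mm above the tile. Origin at the centre of its foot; z up to its top.
- flask_top (a point): Centre of the flask's flat top, 100 mm above its foot.
- plain_flask: Bystander: plain steel casting flask without flange, 62 mm across, 75 mm tall, upright; origin at the centre of its foot. It and the flanged flask may stand in either of two places.
- jar: Bystander: green glass jar with brass lid, 60 mm across, 60 mm tall; origin at the centre of its underside.
- pliers: Bystander: steel pliers lying flat, 125 mm along their x, 55 mm wide, 13 mm high; origin on the bench under the pivot.
- tool_block: Bystander: round wooden block 90 mm across, 60 mm tall, with tools standing in it up to 150 mm; origin at the centre of its underside.
Things that resemble listed ones, but are neither listed nor needed, are in the scene too. Leave any blue look-alike of the stand alone.

How it is judged (in metres and radians):
On the way, in this order (a step that is already met when the one before it is completed fails the run):
1. the plate lies home in the slot against the stop, the ring still up and the flask not yet over it (y of plate in the frame of stand between -0.007 and 0.007 m and x of plate in the frame of stand between -0.009 and 0.009 m and angle between the y axis of plate and the y axis of stand, either way round below 0.15 rad and height (world z) of plate below 0.005 m and value of joint ring below 0.004 m and horizontal distance between flask and stand above 0.06 m), for 0.1 s.
2. the flask is in the ring and pressed down onto the tile (value of joint ring above 0.012 m and horizontal distance between flask and ring_seat below 0.006 m and contact force between flask and plate above 0.5 N), for 0.2 s.
At the end, for the whole second after the job is handed in: Plate flat in the slot, its origin within 7 mm along and 9 mm across of the stand's, turned under 0.15 rad; flask upright (0.1 rad) in the ring, centred to 6 mm, ring pressed down over 12 mm, foot on the tile with over 0.5 N, held still there by the robot (over 2 N) (all of step 2 and y of plate in the frame of stand between -0.007 and 0.007 m and x of plate in the frame of stand between -0.009 and 0.009 m and angle between the y axis of plate and the y axis of stand, either way round below 0.15 rad and height (world z) of plate below 0.005 m and angle between flask's own z axis and vertical below 0.1 rad and height (world z) of flask below 0.0145 m and contact force between any of the fingers, the arm and flask above 2 N and linear speed of flask below 0.02 m/s); the arm keeps its last pose, push and grip.
It fails at once if the plate is lifted or tipped (height (world z) of plate above 0.012 m or angle between plate's own z axis and vertical above 0.2 rad).
It fails at once if the flask is tipped over (angle between flask's own z axis and vertical above 0.7 rad).
It fails at once if a bystander is moved by more than 30 mm (distance of any of plain_flask, jar, pliers, tool_block from where it was at the start of the episode above 0.03 m).
It also fails if it takes over 64 s, if anything falls off the work surface, if the arm or the gripper's body presses on something with over 40 N, if the wrist force passes 120 N, or if a joint passes its speed limit or range.

## Robot

A 6-joint arm with a two-finger parallel gripper is mounted at the origin on the work surface. World frame = base frame: x ahead of the robot, y to its left, z up, the work surface at z = 0. Lengths are in mm, angles in rad, forces in N, time in s.
With the tool pointing down it reaches from about 300 to 775 mm from the base axis. Payload 14.6 kg.
Tool frame: the origin (TCP) lies on the centre line of the jaws, within the pads' length; the fingertips stand 8 mm ahead of it and the grasp point (between the pads) lies 11 mm behind it; z points along the fingers, y is the line along which they close (so a half turn about z gives the same grasp; the last joint's range is limited). The gripper opens to 94 mm and grips with 3 to 60 N. Pads are 16 mm wide; open, the fingers measure 119 mm over their backs; the gripper's body (75 mm by 177 mm) begins 78 mm behind the grasp point.
Start: joints at [1.09, 0.3, 1.521, -0, 1.321, -0.067], TCP at [221.147, 503.571, 213.446] pointing down, gripper open.
Joint ranges: [-3.03, 3.03], [-0.79, 2.21], [0.23, 2.52], [-1.04, 4.18], [0, 3.07], [-2.55, 2.55]. Speed limits (rad/s): [2.22, 2.22, 2.57, 3.14, 3.14, 3.14].

## Interface

Orientations are given as [roll, pitch, yaw] about the fixed x, y, z axes, in that order (R = Rz(yaw) Ry(pitch) Rx(roll)).
In Python, from cell import manip gives the robot as it stands.
- The arm moves only by the tool jog_arm, never from a script. Its argument "rows" is one flat list of numbers, 7 for each row, row after row: the shift along the world's x, y, z in cm, then the turn, a rotation vector about the world's x, y, z in rad, then the closure, from 0 (fully open) to 1 (shut). In form: [dx, dy, dz, rx, ry, rz, fingers, dx, dy, dz, rx, ry, rz, fingers, ...]. A call has 1 to 20 rows; each row shifts and turns the commanded pose from where the row before left it; what a row does not reach is not made up. A row lasts 1/12 s, in which the tool goes at most 41.7 mm and 7.16 degrees, less where a joint would pass 70% of its speed; a pose out of reach is approached as far as the arm can. A call with a gripper value outside its range is refused whole. The fingers move at their own pace and stop on an object; "newtons" is the grip in N (left out, the last holds). Time passes only in rows, so rows that do not move let the fingers close. It gives the time, the measured TCP pose, the force, the opening and the grip force at its end, in the units of the state.
- manip.read_state(): the state, without advancing time (a new reading comes with each control period).
- manip.camera(name): name is "scene" or "top"; returns (picture, depth): 420x560x3 uint8, blue, green, red; 420x560 float32, mm along the optical axis (not along the pixel's ray), 0 where there is no reading.
- manip.camera_model(name): a dict with "K" (3x3 intrinsics, pixels), "R" (3x3) and "t" (3): a world point X has camera coordinates R X + t. Camera axes: x right, y down, z forward; pixel columns grow to the right and rows downward; lengths in mm; the calibration is good to about 2 mm. A picture is of the moment at which its call begins. camera_model takes no time and is no camera call.
- manip.sign_off(): hands the job in; it is judged then, once.
The state is a dict: "clock": time; "joints": joint angles; "qd": joint speeds; "effort": joint torques, N m; "eef_pos": TCP position; "eef_rot": TCP orientation; "wrist_force": force on the tool from outside, world axes, zero at the start; "moment": the same for the moment, N m; "finger_gap": finger opening in mm; "finger_force": force on a finger pad.
Only numpy, scipy, OpenCV 4.12 (cv2) and the standard library are available. Lean on these libraries where they do the work, as an engineer would, in place of code of your own. Each camera call takes 0.05 s, during which the arm holds its last target. There are 200 camera calls.

## Working session

There is one attempt and no reset: what is moved stays moved. The work goes in short steps, Python scripts to look and compute and a tool call to move; the robot and the scene stay as the last step left them, time stands still between calls to the robot, and variables do not carry over. Pictures are saved under pics/ and viewed, at most 10 in all, crops included, and the job is handed in when it is done.

Besides the shell and the picture viewer there is one more tool, called after "Request:" as name(argument=value, ...) on one line, values as JSON. jog_arm: Moves the arm, as the interface text tells. Its arguments: {"type":"object","properties":{"rows":{"type":"array"},"newtons":{"type":"number"}},"required":["rows"]}

```bash
mkdir -p pics
python3 - <<'E'
from cell import manip
import cv2,numpy as np
for n in("top","scene"):
    p,d=manip.camera(n); cv2.imwrite(f"pics/{n}0.png",p); np.savez(f"{n}0.npz",p=p,d=d,**manip.camera_model(n))
    print(n,manip.camera_model(n))
print(manip.read_state())
E
```

```text
top {'K': array([[471.88810531,   0.        , 277.94700284],
       [  0.        , 471.88810531, 214.20528388],
       [  0.        ,   0.        ,   1.        ]]), 'R': array([[-0.02235411, -0.99961416, -0.01648702],
       [-0.99460128,  0.02390749, -0.1009788 ],
       [ 0.101334  ,  0.01414072, -0.99475196]]), 't': array([ -53.54637536,  567.00596667, 1312.16122429])}
scene {'K': array([[447.0907318 ,   0.        , 282.67658643],
       [  0.        , 447.0907318 , 213.62858534],
       [  0.        ,   0.        ,   1.        ]]), 'R': array([[-0.69979901,  0.71433866, -0.00127443],
       [ 0.45469607,  0.44406379, -0.77204847],
       [-0.55093814, -0.54085823, -0.63556238]]), 't': array([ 441.22983942, -148.88774423, 1561.52722599])}
{'clock': 0.1, 'joints': array([ 1.09038682e+00,  3.00418679e-01,  1.52150005e+00,  1.80263491e-06,
        1.32067526e+00, -6.66591361e-02]), 'qd': array([-0.00071324, -0.00123783, -0.00192517, -0.00082906,  0.00015162,
        0.00147064]), 'effort': array([ 7.93696054e-04, -5.32650304e+01, -3.53283334e+01,  7.09290057e-02,
        2.34597491e-02, -3.07264281e-05]), 'eef_pos': array([221.05846994, 503.38683189, 212.94935037]), 'eef_rot': array([-3.14059365e+00, -6.84413994e-05,  2.72784181e+00]), 'wrist_force': array([0.75459875, 0.45877931, 0.22135122]), 'moment': array([ 0.04732062, -0.02792829, -0.06351176]), 'finger_force': 0.0, 'finger_gap': 94.10185321352823}
```

View pics/top0.png

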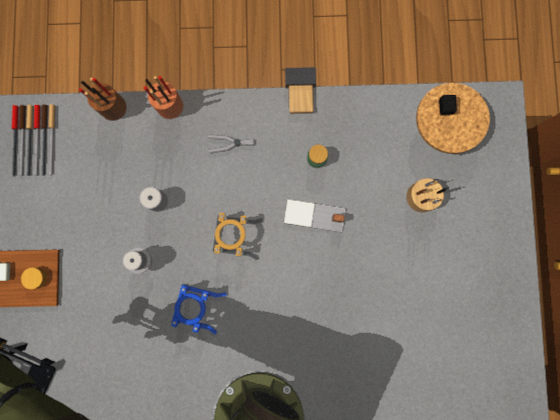

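View pics/scene0.png

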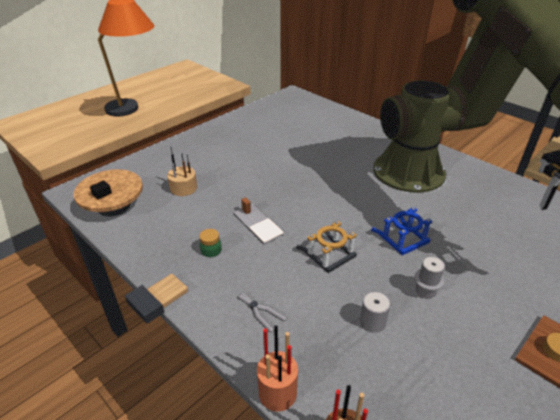

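The top view shows the brass-ring stand at about (230,235), the plate's tile at (299,213) and its handle at (338,217). The flanged flask is at (134,260) and the plain flask at (151,198); the flange shows in the scene view at (430,280). The blue stand at (190,309) is a decoy.

```bash
cat > h.py <<'E'
import numpy as np,cv2
def load(n):
    return dict(np.load(n+".npz"))
def cloud(z,u0=0,u1=560,v0=0,v1=420):
    v,u=np.mgrid[v0:v1,u0:u1]; d=z['d'][v0:v1,u0:u1]; K=z['K']
    c=np.stack([(u-K[0,2])/K[0,0]*d,(v-K[1,2])/K[1,1]*d,d],-1)
    return (c-z['t'])@z['R'], z['p'][v0:v1,u0:u1].astype(int)
def px(z,u,v,h):
    "world point at height h on pixel ray"
    r=z['R'].T@np.linalg.inv(z['K'])@[u,v,1]; c=-z['R'].T@z['t']
    return c+r*(h-c[2])/r[2]
def circ(P):
    return cv2.minEnclosingCircle(P[:,:2].astype(np.float32))
E
python3 - <<'E'
from h import *
T=load("top0");S=load("scene0")
for n,z,boxes in(("top",T,dict(flask=(115,160,240,280),plain=(135,175,180,215),stand=(205,265,205,262),plate=(278,355,195,240))),
                 ("scene",S,dict(flask=(405,460,245,305),plain=(355,400,285,340),stand=(290,365,215,275),plate=(225,290,190,250)))):
    for k,b in boxes.items():
        P,C=cloud(z,*b); P=P.reshape(-1,3);C=C.reshape(-1,3)
        ok=np.isfinite(P).all(1)
        P=P[ok];C=C[ok]
        def rep(lbl,m):
            if m.sum()>5:
                Q=P[m]; print(n,k,lbl,m.sum(),"mean",Q.mean(0).round(1),"medz",np.median(Q[:,2]).round(1),"circ",np.round(circ(Q)[0],1),round(circ(Q)[1],1), "rect",cv2.minAreaRect(Q[:,:2].astype(np.float32)))
        if k=="flask": rep("top",(P[:,2]>93)); rep("flange",(P[:,2]>40)&(P[:,2]<56)); rep("core",(P[:,2]>93)&(C.min(1)>150))
        if k=="plain": rep("top",P[:,2]>68)
        if k=="stand":
            br=(C[:,2]-C[:,0]>50); rep("brass",br&(P[:,2]>60)); rep("low",(P[:,2]>4)&(P[:,2]<20))
        if k=="plate":
            w=C.min(1)>185; rep("tile",w); rep("handle",P[:,2]>40); rep("all",(P[:,2]>4)&(P[:,2]<20))
for n,z,b,s in(("top",T,(200,360,190,270),5),):
    cv2.imwrite("pics/crop_top.png",cv2.resize(z['p'][b[2]:b[3],b[0]:b[1]],None,fx=s,fy=s,interpolation=cv2.INTER_CUBIC))
z=S; cv2.imwrite("pics/crop_sc.png",cv2.resize(z['p'][190:310,220:460],None,fx=3.3,fy=3.3,interpolation=cv2.INTER_CUBIC))
E
```

```text
top flask top 309 mean [443.8 321.9 113.4] medz 101.1 circ [438.8 133.3] 219.1 rect ((440.0612487792969, 133.25973510742188), (438.1565246582031, 48.040164947509766), 88.64125061035156)
top flask flange 194 mean [442.3 313.8  50.3] medz 50.3 circ [443.8 326.2] 36.4 rect ((443.4955139160156, 320.4303894042969), (60.212852478027344, 69.41422271728516), 89.11519622802734)
top flask core 268 mean [444.2 325.7 106.1] medz 101.3 circ [438.8 133.3] 219.1 rect ((441.0478820800781, 133.24746704101562), (438.1127624511719, 47.94417953491211), 88.92713165283203)
top plain top 406 mean [611.  277.4 104.7] medz 76.3 circ [530.6 113.3] 223.0 rect ((542.2303466796875, 108.52499389648438), (444.68206787109375, 60.261226654052734), 67.64006805419922)
top stand brass 547 mean [509.2  66.4  79.4] medz 72.3 circ [499.1   4.7] 113.9 rect ((500.10028076171875, 6.543052673339844), (203.47801208496094, 111.19297790527344), 81.31672668457031)
top stand low 577 mean [513.5  57.6   7.6] medz 6.4 circ [518.4  59.8] 115.9 rect ((517.1759033203125, 60.48794174194336), (171.22299194335938, 161.91104125976562), 88.
[... 1575 characters left out ...]
c [477.8  29.8] 122.4 rect ((492.9971618652344, 42.028778076171875), (199.71148681640625, 189.33721923828125), 46.385284423828125)
scene plate tile 430 mean [ 572.6 -124.9   13.2] medz 11.3 circ [883.6 215.5] 518.8 rect ((868.5530395507812, 228.09307861328125), (1036.23876953125, 92.15007781982422), 50.017723083496094)
scene plate handle 77 mean [731.9 -17.5 264. ] medz 50.7 circ [890.  174.6] 545.4 rect ((884.5790405273438, 178.95449829101562), (1090.6260986328125, 26.8836669921875), 51.196441650390625)
scene plate all 882 mean [ 567.4 -161.4    9.4] medz 9.5 circ [ 557.7 -210.7] 137.1 rect ((543.362060546875, -187.07778930664062), (252.78683471679688, 175.77139282226562), 38.2142333984375)
```

View pics/crop_top.png

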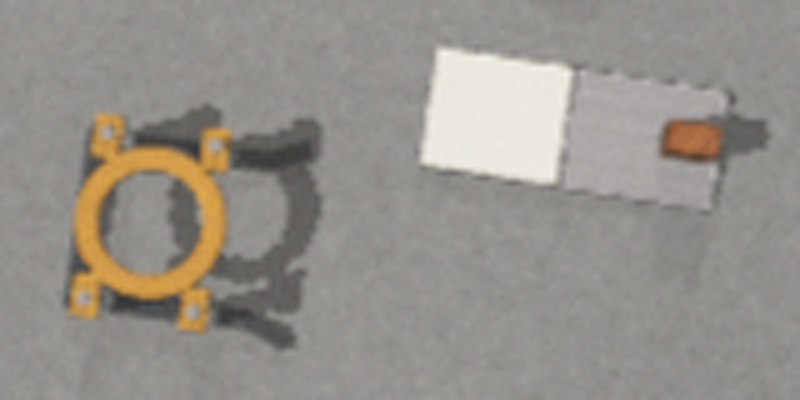

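View pics/crop_sc.png

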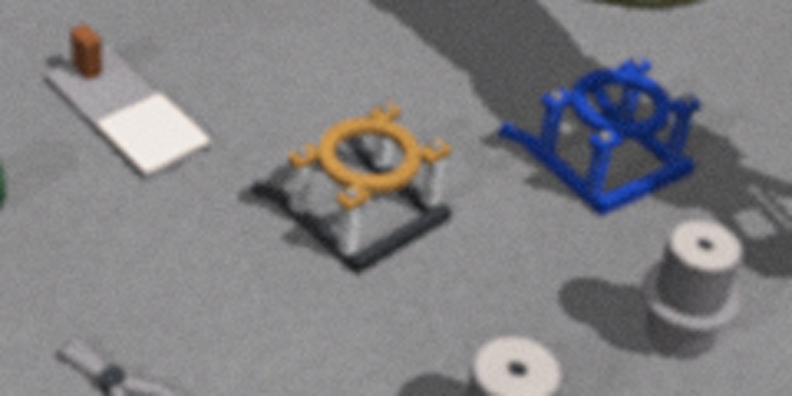

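The crops show the ring's four lugs at crop pixels (107,132), (215,149), (84,297) and (193,310), and the stand's mouth facing the plate. The tile and handle are sharp enough to fit. Next I'll refine with colour masks on known heights.

```bash
cat >> h.py <<'E'
def mask_pts(z,b,f,h):
    "world xy of mask pixels projected to height h (largest blob)"
    p=z['p'][b[2]:b[3],b[0]:b[1]].astype(int); m=f(p).astype(np.uint8)
    n,l,st,_=cv2.connectedComponentsWithStats(m); i=1+np.argmax(st[1:,4])
    v,u=np.nonzero(l==i)
    return np.array([px(z,a+b[0],c+b[2],h)[:2] for a,c in zip(u,v)]).astype(np.float32)
E
python3 - <<'E'
from h import *
T=load("top0");S=load("scene0")
br=lambda p:(p[...,2]-p[...,0]>45)
wh=lambda p:p.min(-1)>185
for n,z,b in(("top",T,dict(flask=(115,160,240,280),plain=(135,175,180,215),stand=(205,265,205,262),plate=(278,355,195,240))),
             ("scene",S,dict(flask=(405,460,245,305),plain=(355,400,285,340),stand=(290,365,215,275),plate=(225,290,190,250)))):
    Q=mask_pts(z,b['plate'],wh,12);r=cv2.minAreaRect(Q);print(n,"tile",Q.mean(0),r)
    Q=mask_pts(z,b['plate'],br,52);print(n,"handle@52",Q.mean(0),cv2.minAreaRect(Q))
    Q=mask_pts(z,b['stand'],br,72);c=Q.mean(0);e=cv2.minAreaRect(Q);print(n,"ring",c,e)
    Q=mask_pts(z,b['flask'],wh,100);print(n,"flask",Q.mean(0),circ(Q),"plain",mask_pts(z,b['plain'],wh,75).mean(0))
    # depth bias
z=T
ang=[]
L=np.array([px(z,200+u/5-.4,190+v/5-.4,72)[:2] for u,v in((107,132),(215,149),(84,297),(193,310))])
print("lugs",L.round(1),L.mean(0)); 
for a,b in((1,0),(3,2)): d=L[b]-L[a];print("along y yaw",np.arctan2(-d[0],d[1]),np.hypot(*d))
for a,b in((2,0),(3,1)): d=L[b]-L[a];print("along x yaw",np.arctan2(d[1],d[0]),np.hypot(*d))
# bystander circles
for nm,(u,v,h) in dict(jar=(318,154,60),tb=(427,192,60),plierL=(208,142,8),plierR=(255,142,8)).items(): print(nm,px(T,u,v,h).round())
E
```

```text
top tile [ 569.96533 -126.4083 ] ((569.8273315429688, -126.51806640625), (79.21076202392578, 67.85610961914062), 79.77286529541016)
top handle@52 [ 550.7502 -233.8489] ((551.3118286132812, -233.91455078125), (27.780113220214844, 16.82903480529785), 88.04505920410156)
top ring [510.02554   66.066956] ((509.3358154296875, 65.85159301757812), (83.50127410888672, 112.77027130126953), 82.89849853515625)
top flask [444.44278 326.9666 ] ((444.5804443359375, 326.64794921875), 22.443384170532227) plain [616.68146 286.2664 ]
scene tile [ 571.6994  -125.80516] ((570.3681030273438, -127.1158447265625), (82.31639099121094, 67.12223815917969), 79.95435333251953)
scene handle@52 [ 565.4463  -216.15286] ((565.4187622070312, -213.5606689453125), (69.9033203125, 20.317584991455078), 59.774147033691406)
scene ring [516.3083   70.75677] ((513.1312255859375, 69.48694610595703), (87.30329132080078, 114.30119323730469), 80.83344268798828)
scene flask [444.5512 325.944 ] ((444.8215026855469, 325.3306884765625), 21.64388084411621) plain [616.3472  285.49344]
lugs [[560.   89.5]
 [549.1  30.1]
 [469.6 103. ]
 [461.2  43.5]] [509.98938513  66.5184785 ]
along y yaw -0.18016031409182223 60.34193459764664
along y yaw -0.1407878956052893 60.14794022524391
along x yaw -0.1485289931236932 91.31901970633353
along x yaw -0.15039094733905609 88.94519063734374
jar [ 729. -183.   60.]
tb [ 614. -482.   60.]
plierL [786. 134.   8.]
plierR [782.  -4.   8.]
```

Request:
jog_arm(rows=[1.6,-3.6,0,0,0,-0.111,0,1.6,-3.6,0,0,0,-0.111,0,1.6,-3.6,0,0,0,-0.111,0,1.6,-3.6,0,0,0,-0.111,0,1.6,-3.6,0,0,0,-0.111,0,1.6,-3.6,0,0,0,-0.111,0,1.6,-3.6,0,0,0,-0.111,0,1.6,-3.6,0,0,0,-0.111,0,1.6,-3.6,0,0,0,-0.111,0,1.6,-3.6,0,0,0,-0.111,0,1.6,-3.6,0,0,0,-0.111,0,1.6,-3.6,0,0,0,-0.111,0,1.6,-3.6,0,0,0,0,0,1.6,-3.6,0,0,0,0,0,1.6,-3.6,0,0,0,0,0,1.6,-3.6,0,0,0,0,0,1.6,-3.6,0,0,0,0,0,1.6,-3.6,0,0,0,0,0,1.6,-3.6,0,0,0,0,0,1.6,-3.6,0,0,0,0,0], newtons=40)

```text
clock: 1.77
eef_pos: [541.4, -218.4, 213.1]
eef_rot: [-3.141, -0.0, 1.396]
wrist_force: [0.4, 0.9, 0.9]
finger_gap: 94.0
finger_force: 0.0
```

Request:
jog_arm(rows=[0.3,-0.5,-2.5,0,0,0,0,0.3,-0.5,-2.5,0,0,0,0,0.3,-0.5,-2.5,0,0,0,0,0,0,-2.5,0,0,0,0,0,0,-2.5,0,0,0,0,0,0,-2,0,0,0,0,0,0,-2,0,0,0,0,0,0,-1.5,0,0,0,0,0,0,-0.5,0,0,0,0,0,0,0,0,0,0,0,0,0,0,0,0,0,1,0,0,0,0,0,0,1,0,0,0,0,0,0,1,0,0,0,0,0,0,1,0,0,0,0,0,0,1,0,0,0,0,0,0,1,0,0,0,0,0,0,1,0,0,0,0,0,0,1,0,0,0,0,0,0,1])

```text
clock: 3.35
eef_pos: [550.1, -231.4, 28.4]
eef_rot: [-3.142, -0.0, 1.396]
wrist_force: [0.8, -1.1, -0.7]
finger_gap: 37.3
finger_force: 0.0
```

Request:
jog_arm(rows=[0,0,0,0,0,0,1,0,0,0,0,0,0,1,0,0,0,0,0,0,1,0,0,0,0,0,0,1,0,0,0,0,0,0,1,0,0,0,0,0,0,1])

```text
clock: 3.85
eef_pos: [550.2, -231.4, 28.4]
eef_rot: [3.142, 0.0, 1.396]
wrist_force: [1.3, -1.0, -0.7]
finger_gap: 18.1
finger_force: 40.0
```

```bash
cat > look.py <<'E'
import sys
from cell import manip
from h import *
tag=sys.argv[1]
for n in("top","scene"):
    p,d=manip.camera(n); np.savez(f"{n}{tag}.npz",p=p,d=d,**manip.camera_model(n)); cv2.imwrite(f"pics/{n}{tag}.png",p)
E
python3 look.py 1
python3 - <<'E'
from h import *
from cell import manip
z=load("top1"); Q=mask_pts(z,(278,325,195,240),lambda p:p.min(-1)>185,12); print(cv2.minAreaRect(Q),Q.mean(0),len(Q))
s=manip.read_state();print(s['eef_pos'],s['finger_gap'],s['finger_force'],s['wrist_force'],s['moment'])
E
```

```text
((569.9100952148438, -129.7587890625), (86.45578002929688, 70.56359100341797), 79.86504364013672) [ 570.0735  -126.65162] 676
[ 550.19973505 -231.44450465   28.44810662] 17.75396842229396 39.993388652801514 [ 1.04275506 -0.50578629 -1.04524539] [-0.08697176 -0.11944004 -0.06062342]
```

Request:
jog_arm(rows=[-0.4,0.3,0,0,0,0,1,-0.8,0.66,0,0,0,0.005,1,-0.8,0.66,0,0,0,0.005,1,-0.8,0.66,0,0,0,0.005,1,-0.8,0.66,0,0,0,0.005,1,-0.8,0.66,0,0,0,0.005,1,-0.8,0.66,0,0,0,0,1,-0.8,0.66,0,0,0,0,1,-0.8,0.66,0,0,0,0,1,-0.6,0.45,0,0,0,0,1,-0.2,0.27,0,0,0,0,1,0,0,0,0,0,0,1,0,0,0,0,0,0,1])

```text
clock: 5.03
eef_pos: [474.1, -168.4, 28.4]
eef_rot: [-3.141, -0.0, 1.421]
wrist_force: [-1.5, 0.9, -0.7]
finger_gap: 17.3
finger_force: 40.0
```

```bash
python3 look.py 2
python3 - <<'E'
from h import *
from cell import manip
z=load("top2"); Q=mask_pts(z,(245,300,205,260),lambda p:p.min(-1)>185,12); print(cv2.minAreaRect(Q),Q.mean(0),len(Q))
s=manip.read_state();print(s['eef_pos'],s['eef_rot'],s['finger_gap'],s['wrist_force'])
cv2.imwrite("pics/c2.png",cv2.resize(z['p'][190:280,200:340],None,fx=5.5,fy=5.5,interpolation=cv2.INTER_CUBIC))
E
```

```text
((490.5460510253906, -63.100791931152344), (80.70602416992188, 68.49720764160156), 81.13184356689453) [490.55038  -62.843952] 676
[ 474.24522468 -168.48830205   28.38945831] [-3.14121867e+00 -1.58950044e-04  1.42092208e+00] 18.044055484777527 [-1.48616445  0.48831083  0.96493848]
```

View pics/c2.png

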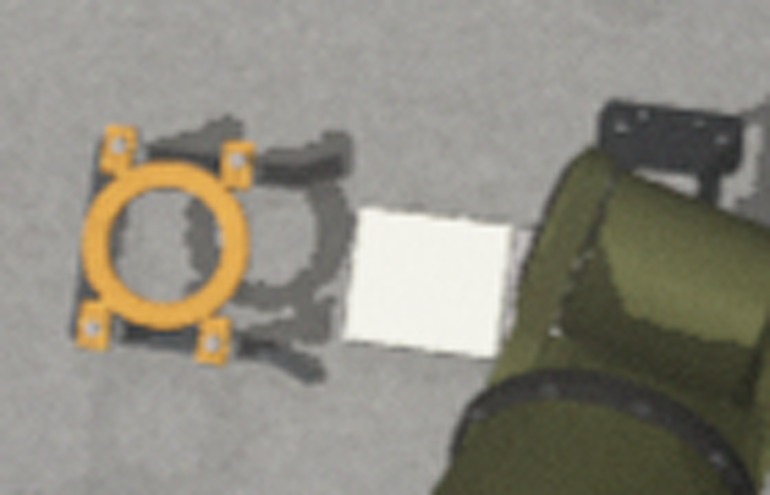

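The tile sits in front of the mouth (crop pixel (425,280)), lined up with the slot. I'll slide it in.

Request:
jog_arm(rows=[0.06,0.4,0,0,0,0,1,0.12,0.79,0,0,0,0,1,0.12,0.79,0,0,0,0,1,0.12,0.79,0,0,0,0,1,0.12,0.79,0,0,0,0,1,0.12,0.79,0,0,0,0,1,0.12,0.79,0,0,0,0,1,0.12,0.79,0,0,0,0,1,0.12,0.79,0,0,0,0,1,0.12,0.79,0,0,0,0,1,0.12,0.79,0,0,0,0,1,0.12,0.79,0,0,0,0,1,0.12,0.79,0,0,0,0,1,0.12,0.79,0,0,0,0,1,0.12,0.79,0,0,0,0,1,0.06,0.4,0,0,0,0,1,0,0,0,0,0,0,1])

```text
clock: 6.55
eef_pos: [492.2, -48.9, 28.4]
eef_rot: [-3.141, -0.0, 1.422]
wrist_force: [-0.0, 0.4, -2.6]
finger_gap: 17.8
finger_force: 40.0
```

Request:
jog_arm(rows=[0.03,0.2,0,0,0,0,1,0.03,0.2,0,0,0,0,1,0.03,0.2,0,0,0,0,1,0.03,0.2,0,0,0,0,1,0,0,0,0,0,0,1])

```text
clock: 6.97
eef_pos: [493.4, -41.6, 28.4]
eef_rot: [-3.142, -0.0, 1.421]
wrist_force: [0.3, 0.1, -3.0]
finger_gap: 17.6
finger_force: 40.0
```

Request:
jog_arm(rows=[0.015,0.1,0,0,0,0,1,0.015,0.1,0,0,0,0,1,0.015,0.1,0,0,0,0,1,0,0,0,0,0,0,1])

```text
clock: 7.3
eef_pos: [493.9, -39.0, 28.5]
eef_rot: [3.141, 0.0, 1.421]
wrist_force: [-0.1, -3.0, -1.7]
finger_gap: 17.9
finger_force: 40.0
```

Request:
jog_arm(rows=[0.015,0.1,0,0,0,0,1,0.015,0.1,0,0,0,0,1,0,0,0,0,0,0,1])

```text
clock: 7.55
eef_pos: [494.4, -38.8, 28.9]
eef_rot: [3.14, 0.003, 1.421]
wrist_force: [-1.8, -19.9, 2.9]
finger_gap: 17.7
finger_force: 40.0
```

Request:
jog_arm(rows=[-0.015,-0.1,0,0,0,0,1,0,0,0,0,0,0,1,0,0,0,0,0,0,0.6,0,0,0,0,0,0,0.5,0,0,0,0,0,0,0.4,0,0,0,0,0,0,0.4,0,0,0,0,0,0,0.4,0,0,0,0,0,0,0.4,0,0,1,0,0,0,0.4,0,0,2,0,0,0,0.4,0,0,3,0,0,0,0.2,0,0,3,0,0,0,0.2,0,0,3,0,0,0,0,0,0,3,0,0,0,0,0,0,3,0,0,0,0])

```text
clock: 8.8
eef_pos: [493.6, -37.7, 210.9]
eef_rot: [3.141, -0.0, 1.421]
wrist_force: [-0.1, 0.5, 0.0]
finger_gap: 86.4
finger_force: 0.0
```

Request:
jog_arm(rows=[-0.2,1.5,0,0,0,0,0,-0.41,3.0,0,0,0,0,0,-0.41,3.0,0,0,0,0,0,-0.41,3.0,0,0,0,0,0,-0.41,3.0,0,0,0,0,0,-0.41,3.0,0,0,0,0,0,-0.41,3.0,0,0,0,0,0,-0.41,3.0,0,0,0,0,0,-0.41,3.0,0,0,0,0,0,-0.41,3.0,0,0,0,0,0,-0.41,3.0,0,0,0,0,0,-0.41,3.0,0,0,0,0,0,-0.2,1.9,0,0,0,0,0,0,0,0,0,0,0,0,0,0,0,0,0,0,0])

```text
clock: 10.05
eef_pos: [444.5, 326.5, 208.8]
eef_rot: [-3.142, 0.0, 1.422]
wrist_force: [-0.3, -0.3, -0.3]
finger_gap: 93.8
finger_force: 0.0
```

```bash
python3 look.py 3
python3 - <<'E'
from h import *
from cell import manip
for k in ("0","3"):
  for n,b in(("top",(205,265,205,262)),("scene",(290,365,215,275))):
    z=load(n+k)
    p=z['p'].astype(int); sub=p[b[2]:b[3],b[0]:b[1]]
    v,u=np.nonzero(sub[...,2]-sub[...,0]>45)
    W=np.array([px(z,a+b[0],c+b[2],72)[:2] for a,c in zip(u,v)])
    # template fit: annulus 29..42 upper face, maximise inside minus outside
    from scipy.ndimage import distance_transform_edt
    best=None
    v2,u2=np.mgrid[b[2]:b[3],b[0]:b[1]]
    G=np.array([px(z,a,c,72)[:2] for a,c in zip(u2.ravel(),v2.ravel())]); M=(sub[...,2]-sub[...,0]).ravel()
    for x in np.arange(502,522,.5):
      for y in np.arange(58,78,.5):
        r=np.hypot(G[:,0]-x,G[:,1]-y); s=M[(r>30)&(r<41)].mean()-M[r<28].mean()
        if best is None or s>best[0]: best=(s,x,y)
    print(k,n,"ring fit",best)
z=load("top3")
cv2.imwrite("pics/c3.png",np.hstack([cv2.resize(z['p'][195:275,200:280],(400,400),interpolation=cv2.INTER_CUBIC),cv2.resize(load("scene3")['p'][195:275,285:365],(400,400),interpolation=cv2.INTER_CUBIC)]))
print(manip.read_state()['eef_pos'])
E
```

```text
0 top ring fit (np.float64(121.90086335496382), np.float64(510.0), np.float64(66.5))
0 scene ring fit (np.float64(100.91020042548426), np.float64(513.0), np.float64(68.5))
3 top ring fit (np.float64(68.92610150585611), np.float64(510.0), np.float64(66.0))
3 scene ring fit (np.float64(71.65893297892538), np.float64(514.0), np.float64(68.5))
[444.93248965 325.35759632 208.79560768]
```

View pics/c3.png

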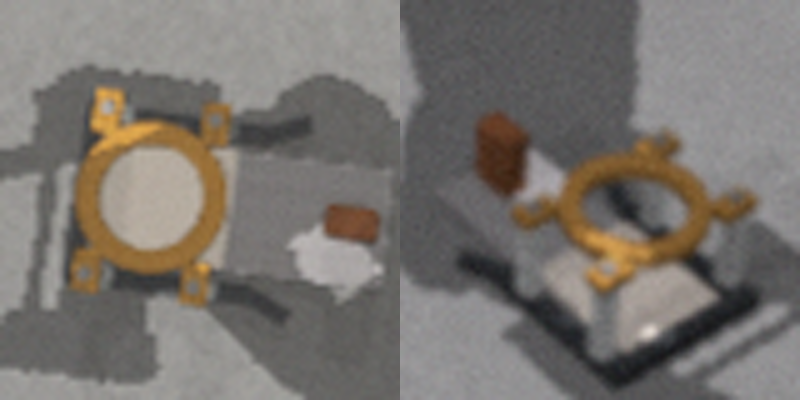

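The plate is home under the ring: tile centred in the bore in the top view, its far end at the stop bar. Next I'll grasp the flask above the flange.

Request:
jog_arm(rows=[0,0,-2,0,0,0,0,0,0,-2.5,0,0,0,0,0,0,-2.5,0,0,0,0,0,0,-2.5,0,0,0,0,0,0,-2,0,0,0,0,0,0,-1.5,0,0,0,0,0,0,-1,0,0,0,0,0,0,0,0,0,0,0,0,0,0,0,0,0,1,0,0,0,0,0,0,1,0,0,0,0,0,0,1,0,0,0,0,0,0,1,0,0,0,0,0,0,1,0,0,0,0,0,0,1,0,0,0,0,0,0,1,0,0,0,0,0,0,1,0,0,0,0,0,0,1,0,0,0,0,0,0,1,0,0,0,0,0,0,1], newtons=50)

```text
clock: 11.73
eef_pos: [444.9, 326.2, 68.6]
eef_rot: [3.142, -0.0, 1.421]
wrist_force: [-0.8, -0.4, 2.7]
finger_gap: 50.8
finger_force: 49.9
```

Request:
jog_arm(rows=[0,0,1,0,0,0,1,0,0,2,0,0,0,1,0,0,3,0,0,0,1,0,0,3,0,0,0,1,0,0,2,0,0,0,1,0.3,-1.2,0,0,0,0,1,0.6,-2.3,0,0,0,0,1,0.6,-2.3,0,0,0,0,1,0.6,-2.3,0,0,0,0,1,0.6,-2.3,0,0,0,0,1,0.6,-2.3,0,0,0,0,1,0.6,-2.3,0,0,0,0,1,0.6,-2.3,0,0,0,0,1,0.6,-2.3,0,0,0,0,1,0.6,-2.3,0,0,0,0,1,0.6,-2.3,0,0,0,0,1,0.3,-1.7,0,0,0,0,1,0,0,0,0,0,0,1,0,0,0,0,0,0,1])

```text
clock: 13.32
eef_pos: [510.3, 66.1, 177.4]
eef_rot: [-3.14, 0.0, 1.419]
wrist_force: [-0.2, 0.4, -4.8]
finger_gap: 51.5
finger_force: 49.8
```

```bash
python3 look.py 4
python3 - <<'E'
from h import *
from cell import manip
s=manip.read_state();print(s['eef_pos'],s['wrist_force'],s['moment'],s['finger_gap'])
a=cv2.resize(load("scene4")['p'][165:265,275:375],(400,400),interpolation=cv2.INTER_CUBIC)
b=cv2.resize(load("top4")['p'][180:280,180:280],(400,400),interpolation=cv2.INTER_CUBIC)
cv2.imwrite("pics/c4.png",np.hstack([a,b]))
E
```

```text
[510.33258845  67.29752898 177.79437542] [ 0.48908934  0.52768978 -4.29099455] [-0.02092948  0.10747513  0.00173914] 51.24435297131295
```

View pics/c4.png

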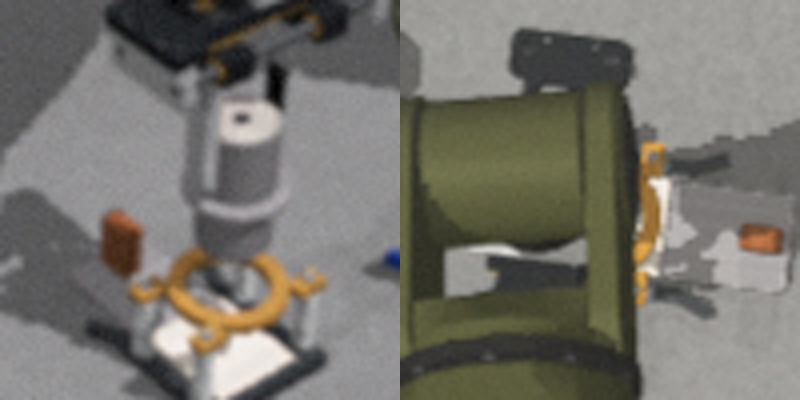

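Run:
```python
from h import *
z=load("scene4"); z0=load("scene0")
Q=mask_pts(z,(322,350,185,208),lambda p:p.min(-1)>150,209.4); print(len(Q),Q.mean(0),circ(Q),cv2.minAreaRect(Q))
Q=mask_pts(z0,(405,460,245,305),lambda p:p.min(-1)>150,100); print(len(Q),Q.mean(0),circ(Q),cv2.minAreaRect(Q))
```

```text
135 [512.57056  72.16203] ((512.6128540039062, 70.08822631835938), 23.67039680480957) ((511.1817932128906, 71.55364990234375), (41.07520294189453, 41.03078842163086), 44.316524505615234)
229 [444.23676 325.63834] ((443.5887451171875, 325.25640869140625), 25.285728454589844) ((444.23883056640625, 325.01287841796875), (49.79024124145508, 46.04671859741211), 68.32547760009766)
```

Request:
jog_arm(rows=[0.05,-0.15,0,0,0,0,1,0,0,-1,0,0,0,1,0,0,-1,0,0,0,1,0,0,-1,0,0,0,1,0,0,-0.4,0,0,0,1,0,0,-0.2,0,0,0,1,0,0,-0.2,0,0,0,1,0,0,-0.2,0,0,0,1,0,0,0,0,0,0,1])

```text
clock: 14.17
eef_pos: [511.4, 65.7, 138.3]
eef_rot: [3.142, -0.0, 1.421]
wrist_force: [0.1, -0.6, -3.7]
finger_gap: 51.0
finger_force: 49.8
```

Request:
jog_arm(rows=[0,0,-0.2,0,0,0,1,0,0,-0.2,0,0,0,1,0,0,0,0,0,0,1])

```text
clock: 14.42
eef_pos: [511.3, 65.7, 134.2]
eef_rot: [-3.141, 0.0, 1.421]
wrist_force: [-0.5, -0.2, -4.4]
finger_gap: 51.0
finger_force: 49.8
```

Request:
jog_arm(rows=[0,0,-0.3,0,0,0,1,0,0,-0.5,0,0,0,1,0,0,-0.5,0,0,0,1,0,0,-0.5,0,0,0,1,0,0,-0.5,0,0,0,1,0,0,-0.5,0,0,0,1,0,0,-0.4,0,0,0,1,0,0,0,0,0,0,1])

```text
clock: 15.08
eef_pos: [510.9, 65.6, 101.4]
eef_rot: [-3.14, 0.0, 1.421]
wrist_force: [-0.0, 0.4, -4.5]
finger_gap: 51.3
finger_force: 49.8
```

Request:
jog_arm(rows=[0,0,-0.3,0,0,0,1,0,0,-0.4,0,0,0,1,0,0,-0.3,0,0,0,1,0,0,-0.3,0,0,0,1,0,0,-0.2,0,0,0,1,0,0,0,0,0,0,1,0,0,0,0,0,0,1])

```text
clock: 15.67
eef_pos: [511.7, 65.7, 88.0]
eef_rot: [3.141, -0.0, 1.421]
wrist_force: [-4.4, -0.2, 6.4]
finger_gap: 51.8
finger_force: 49.9
```

Request:
jog_arm(rows=[-0.08,0,0,0,0,0,1,0,0,-0.2,0,0,0,1,0,0,-0.2,0,0,0,1,0,0,-0.1,0,0,0,1,0,0,0,0,0,0,1,0,0,0,0,0,0,1])

```text
clock: 16.17
eef_pos: [511.6, 65.7, 83.6]
eef_rot: [3.139, -0.001, 1.421]
wrist_force: [-1.9, 0.2, 10.6]
finger_gap: 51.5
finger_force: 49.9
```

Request:
jog_arm(rows=[0,0,-0.1,0,0,0,1,0,0,-0.1,0,0,0,1,0,0,0,0,0,0,1,0,0,0,0,0,0,1])

```text
clock: 16.5
eef_pos: [511.6, 65.7, 81.7]
eef_rot: [3.139, -0.001, 1.421]
wrist_force: [-2.5, -0.1, 10.5]
finger_gap: 51.5
finger_force: 49.9
```

Request:
jog_arm(rows=[0,0,-0.1,0,0,0,1,0,0,-0.05,0,0,0,1,0,0,0,0,0,0,1,0,0,0,0,0,0,1])

```text
clock: 16.83
eef_pos: [511.6, 65.7, 80.4]
eef_rot: [3.138, -0.001, 1.421]
wrist_force: [-4.2, 0.7, 14.1]
finger_gap: 50.9
finger_force: 49.9
```

Request:
jog_arm(rows=[0,0,-0.05,0,0,0,1,0,0,0,0,0,0,1,0,0,0,0,0,0,1])

```text
clock: 17.08
eef_pos: [511.5, 65.8, 80.3]
eef_rot: [3.139, -0.001, 1.421]
wrist_force: [-7.4, -0.6, 18.9]
finger_gap: 51.3
finger_force: 49.9
```

Request:
jog_arm(rows=[-0.03,0,0,0,0,0,1,0,0,0,0,0,0,1,0,0,0,0,0,0,1,0,0,0,0,0,0,1,0,0,0,0,0,0,1,0,0,0,0,0,0,1,0,0,0,0,0,0,1,0,0,0,0,0,0,1])

```text
clock: 17.75
eef_pos: [511.5, 65.8, 80.3]
eef_rot: [3.138, -0.001, 1.421]
wrist_force: [-4.5, 0.0, 17.7]
finger_gap: 51.2
finger_force: 49.9
```

```bash
python3 look.py 5
python3 - <<'E'
from h import *
from cell import manip
s=manip.read_state();print(s['eef_pos'],s['eef_rot'],s['wrist_force'],s['moment'],s['finger_gap'])
a=cv2.resize(load("scene5")['p'][185:275,275:375],(600,540),interpolation=cv2.INTER_CUBIC)
cv2.imwrite("pics/c5.png",a)
E
```

```text
[511.52068183  65.7730317   80.32978104] [ 3.13775177e+00 -7.91601440e-04  1.42085120e+00] [-3.70881583  0.11947821 17.59802994] [-1.92315725e-01  5.50637808e-01  1.56882489e-04] 51.17131349057463
```

View pics/c5.png

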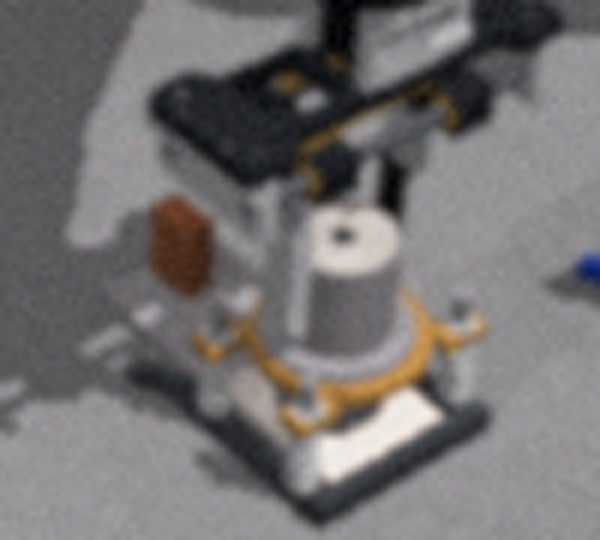

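The flange is seated on the ring, which is pressed well below the post tops. The flask is upright, the plate is at the stop, and the push is steady at 17.6 N, about 6 N more than the springs alone need.

```bash
python3 -c "
from cell import manip
print(manip.sign_off())"
```

```text
the job is handed in; nothing more can be done
None
```

I slid the plate home against the stop, then gripped the flanged flask and pressed it through the ring until its foot met the tile. I handed the job in while still holding it there, at about 18 s on the robot's clock; no verdict came back.

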